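Load the charged radio battery into the stacking frame

TASK

Before the radio truck drives off, lift the charged battery pack (green top) out of the bin and stand it upright in the tray of the bottom frame, long side along the frame, flat on the tray's floor. Then stack the top frame over it, all four posts fully down in the corner sockets. Set both down rather than dropping them, leave the two spent packs (red tops) where they stand in the bin and do not push over or shift the other things on the table.

Things in the scene. Friction and masses are not known exactly. Their poses are not given: they have to be found in the camera images.
- charged: Olive battery pack with a green top. Body 90 (x) x 50 (y) x 60 mm (z); on the top stands a solid green and black carry lug, centred, 60 mm long along x, 14 mm wide along y, 32 mm high (60 to 92 mm above the underside). About 0.5 kg. Origin: centre of the underside; z up. The charged pack; it starts upright in the bin, in any of the three places.
- charged_lug (a point): Grasp point on the charged pack's lug: its centre, 80 mm above the pack's underside; axes as the pack's.
- spent_a: Olive battery pack with a red top. Body 90 (x) x 50 (y) x 60 mm (z); on the top stands a solid red and black carry lug, centred, 60 mm long along x, 14 mm wide along y, 32 mm high (60 to 92 mm above the underside). About 0.5 kg. Origin: centre of the underside; z up. A spent pack, upright in the bin.
- spent_b: Olive battery pack with a red top. Body 90 (x) x 50 (y) x 60 mm (z); on the top stands a solid red and black carry lug, centred, 60 mm long along x, 14 mm wide along y, 32 mm high (60 to 92 mm above the underside). About 0.5 kg. Origin: centre of the underside; z up. The other spent pack, the same, upright in the bin.
- bin: Grey open bin bolted to the table, outside 240 (x) x 126 (y) x 75 mm high, walls and floor 5 mm. Origin: centre of its underside. Three packs stand in a row along its x, about 70 mm from centre to centre, their long sides across the bin, loosely: spacing and angle vary a little.
- bottom_frame: Olive bottom frame bolted to the table: a base plate 206 (x) x 154 (y) x 8 mm with a yellow-edged tray in the middle and four aluminium corner sockets centred at x = +-88, y = +-62 mm. Sockets: square, 18 mm inside, 26 mm outside, rims 38 mm and floors 8 mm above the table. Origin: centre of the underside.
- tray (a point): Centre of the tray's floor (the base plate's upper face, 8 mm above the table), axes as the bottom frame's. The tray is 104 mm (x) by 64 mm (y) inside its 10 mm high edge, so a pack stands in it with 7 mm to spare all round, its long side along the frame's long side.
- top_frame: Loose open top frame, 0.45 kg, standing on the table on its four posts. Posts at x = +-88, y = +-62 mm, 14 mm diameter, their feet tapered to 6 mm over the last 10 mm. Olive rails 112 to 126 mm above the feet (aluminium corner caps to 129 mm). On top in the middle a black carry handle along x. Origin: centre, at the level of the feet; z up. Fits either way round. When stacked its origin is 8 mm above the bottom frame's origin, and it clears a pack standing in the tray.
- handle (a point): Centre of the top frame's handle bar, 165 mm above the feet. The bar is 120 mm long along x, 16 mm wide (y), 20 mm high, with 29 mm of free space between it and the rails below.
- bottle: Bystander: clear water bottle with a red screw cap, 64 mm across, 190 mm tall; origin under its centre
- mug: Bystander: white mug, 80 mm across, 90 mm tall; origin under its centre
- meter: Bystander: yellow multimeter lying flat, 150 x 75 x 36 mm; origin under its centre
- tin: Bystander: blue tin with a steel lid, 100 x 70 x 43 mm; origin under its centre
Not all that is in view belongs to the job. Leave any purple look-alike of the charged alone.

How it is judged:
On the way, in this order (a step that is already met when the one before it is completed fails the run):
1. the charged pack is lifted clear of the bin's rim (z of charged in the frame of bin above 0.08 m), for 0.1 s.
2. the charged pack stands flat in the tray of the bottom frame, long side along the frame, released, while the top frame is not yet stacked (z of charged in the frame of tray between -0.005 and 0.005 m and horizontal distance between charged and tray below 0.015 m and angle between charged's own z axis and vertical below 0.08 rad and angle between the x axis of charged and the x axis of bottom_frame, either way round below 0.3 rad and linear speed of charged below 0.02 m/s and contact force between charged and the fingers below 0.1 N and not (z of top_frame in the frame of bottom_frame between 0.003 and 0.012 m and horizontal distance between top_frame and bottom_frame below 0.006 m and angle between top_frame's own z axis and vertical below 0.04 rad and angle between the x axis of top_frame and the x axis of bottom_frame, either way round below 0.06 rad)), for 0.2 s.
At the end, for the whole second after the job is handed in: Charged pack upright (0.08 rad), flat on the tray floor (5 mm), within 15 mm of its centre, long side along the frame (0.3 rad); top frame's feet within 4 mm of the socket floors, level (0.04 rad), centred (6 mm); both released, at rest; spent packs upright in the bin, moved under 35 mm (z of charged in the frame of tray between -0.005 and 0.005 m and horizontal distance between charged and tray below 0.015 m and angle between charged's own z axis and vertical below 0.08 rad and angle between the x axis of charged and the x axis of bottom_frame, either way round below 0.3 rad and z of top_frame in the frame of bottom_frame between 0.003 and 0.012 m and horizontal distance between top_frame and bottom_frame below 0.006 m and angle between top_frame's own z axis and vertical below 0.04 rad and angle between the x axis of top_frame and the x axis of bottom_frame, either way round below 0.06 rad and linear speed of each of charged, top_frame below 0.02 m/s and contact force between each of charged, top_frame and the fingers below 0.1 N and z of each of spent_a, spent_b in the frame of bin below 0.02 m and distance of each of spent_a, spent_b from where it was at the start of the episode below 0.035 m and angle between each of spent_a, spent_b's own z axis and vertical below 0.2 rad); the robot touches nothing.
It fails at once if the charged pack is dropped or thrown (moves faster than 0.6 m/s while not held) (contact force between charged and the fingers below 0.1 N and contact force between charged and the arm below 0.1 N and linear speed of charged above 0.6 m/s).
It fails at once if the top frame is dropped or thrown (moves faster than 0.6 m/s while not held) (contact force between top_frame and the fingers below 0.1 N and contact force between top_frame and the arm below 0.1 N and linear speed of top_frame above 0.6 m/s).
It fails at once if a bystander on the table is pushed by more than 40 mm or knocked over (distance of any of bottle, mug, meter, tin from where it was at the start of the episode above 0.04 m or angle between any of bottle, mug, meter, tin's own z axis and vertical above 0.5 rad).
It also fails if it takes over 72 s, if anything falls off the work surface, if the arm or the gripper's body presses on something with over 40 N, if the wrist force passes 120 N, or if a joint passes its speed limit or range.

ROBOT

A 7-joint arm with a two-finger parallel gripper is mounted at the origin on the work surface. World frame = base frame: x ahead of the robot, y to its left, z up, the work surface at z = 0. Lengths are in m, angles in rad, forces in N, time in s.
With the tool pointing down it reaches from about 0.4 to 0.85 m from the base axis. Payload 4.4 kg.
Tool frame: the origin (TCP) lies between the finger pads; the fingertips stand 19 mm ahead of it and the grasp point (between the pads) is the TCP (ctrl.tip_reach is the distance from the TCP to the fingertips, in m); z points along the fingers, y is the direction in which the jaws open and shut (so a half turn about z gives the same grasp; the last joint's range is limited). The gripper opens to 94 mm and grips with 3 to 60 N. Pads are 16 mm wide; open, the fingers measure 119 mm over their backs; the gripper's body (75 mm by 177 mm) begins 78 mm behind the grasp point.
Start: joints at [-1.271, 0.628, 0.038, 1.517, -0.027, 0.996, -0.02], TCP at [0.232, 0.607, 0.224] pointing down, gripper open.
Joint ranges: [-3.06, 3.06], [-0.37, 2.12], [-1.25, 1.32], [0.18, 2.47], [-1.1, 4.24], [0.23, 1.98], [-2.94, 2.94]. Speed limits (rad/s): [2.57, 2.57, 3.14, 3.14, 3.14, 3.14, 3.14].

INTERFACE

Orientations are given as a unit quaternion [x, y, z, w].
In Python, from station import state, cams, finish_job, ctrl gives the robot as it stands.
- The arm moves only by the tool drive_tool, never from a script. Its argument "targets" is a list of rows, each an object with "travel": the shift along the tool's x, y, z in mm, a list of three; "roll": the turn about the tool's z in rad; "grip": the closure, from 0 (fully open) to 1 (shut). In form: [{"travel": [x, y, z], "roll": roll, "grip": grip}, ...]. A call has 1 to 20 rows; each row is the pose to reach, as a shift and turn from the pose commanded when the call began, along the tool's axes at that moment; what a row does not reach only later rows make up. A row lasts 1/12 s, in which the tool goes at most 41.7 mm and 7.16 degrees, less where a joint would pass 70% of its speed; a pose out of reach is approached as far as the arm can. A call with a gripper value outside its range is refused whole. The fingers move at their own pace and stop on an object; the grip force is fixed at half the most. Time passes only in rows, so rows that repeat a pose let the fingers close. It gives the time, the measured TCP pose, the force and the opening at its end, in the units of the state.
- state(): the state, without advancing time (a new reading comes with each control period).
- cams.grab_frame(name): name is "scene" or "side" or "wrist"; returns a dict with "pixels" (420x560x3 uint8, red, green, blue), "intrinsics" (3x3 intrinsics, pixels), "eye" and "orientation" of the camera in the world; the wrist camera has in their place "hand_eye" (4x4, takes a point from camera to tool coordinates, whose origin is the TCP and whose axes are the flange's). Camera axes: x right, y up, looking along -z (the intrinsics and any distortion apply to the point x, -y, -z); pixel columns grow to the right and rows downward; lengths in m; the calibration is good to about 2 mm. A picture is of the moment at which its call begins: read the wrist's pose just before it. There is no depth.
- finish_job(): hands the job in, once; it reports no verdict.
The state is a dict: "t": time; "q": joint angles; "joint_velocities": joint speeds; "tau": joint torques, N m; "tcp_pos": TCP position; "tool_rot": TCP orientation; "wrist_force": force on the tool from outside, world axes, zero at the start; "ft_torque": the same for the moment, N m; "finger_gap": finger opening in m.
Only numpy, scipy, OpenCV 4.12 (cv2) and the standard library are available. Lean on these libraries where they do the work, as an engineer would, in place of code of your own. Each camera call takes 0.05 s, during which the arm holds its last target. There are 200 camera calls.

## Working session

There is one attempt and no reset: what is moved stays moved. The work goes in short steps, Python scripts to look and compute and a tool call to move; the robot and the scene stay as the last step left them, time stands still between calls to the robot, and variables do not carry over. Pictures are saved under pics/ and viewed, about 8 in all and at most 12, crops included, and the job is handed in when it is done.

Besides the shell and the picture viewer there is one more tool, called as name(argument=value, ...), one argument or row to a line, values as JSON. drive_tool: Moves the arm, as the interface text tells. Its arguments: {"type":"object","properties":{"targets":{"type":"array"}},"required":["targets"]}

```bash
ls; mkdir -p pics
cat > h.py <<'E'
import numpy as np, cv2
from scipy.spatial.transform import Rotation as R
from station import state, cams, ctrl
def grab(n):
    s=state(); f=cams.grab_frame(n); 
    if n=='wrist':
        T=np.eye(4);T[:3,:3]=R.from_quat(s['tool_rot']).as_matrix();T[:3,3]=s['tcp_pos'];T=T@np.array(f['hand_eye'])
    else:
        T=np.eye(4);o=np.array(f['orientation']);T[:3,:3]=o if o.shape==(3,3) else R.from_quat(o).as_matrix();T[:3,3]=f['eye']
    return f['pixels'],np.array(f['intrinsics']),T
def px2w(K,T,uv,z):
    uv=np.atleast_2d(np.array(uv,float)); d=np.c_[uv,np.ones(len(uv))]@np.linalg.inv(K).T
    d=(d*[1,-1,-1])@T[:3,:3].T; return T[:3,3]+d*((z-T[2,3])/d[:,2])[:,None]
def w2px(K,T,p):
    c=(np.atleast_2d(p)-T[:3,3])@T[:3,:3]; c=c*[1,-1,-1]; u=c@K.T; return u[:,:2]/u[:,2:]
def save(n,img): cv2.imwrite('pics/'+n+'.png',img[:,:,::-1])
E
python3 - <<'E'
from h import *
ims=[]
for n in ['scene','side','wrist']:
    p,K,T=grab(n); save(n,p); np.savez('pics/'+n,p=p,K=K,T=T); print(n,K.tolist(),T.round(3).tolist())
f=cams.grab_frame('scene');print([k for k in f]); print(state()); print(ctrl, ctrl.tip_reach)
E
```

```text
pics
scene [[380.10614346050016, 0.0, 287.11070126982764], [0.0, 380.10614346050016, 208.30095511800093], [0.0, 0.0, 1.0]] [[-0.031, -0.807, 0.59, 1.18], [0.999, -0.032, 0.009, -0.001], [0.011, 0.59, 0.807, 0.946], [0.0, 0.0, 0.0, 1.0]]
side [[447.90953578746627, 0.0, 280.64120452006824], [0.0, 447.90953578746627, 209.99681036211123], [0.0, 0.0, 1.0]] [[0.835, 0.381, -0.397, 0.101], [-0.55, 0.56, -0.62, -0.802], [-0.014, 0.736, 0.677, 0.991], [0.0, 0.0, 0.0, 1.0]]
wrist [[307.1975983490692, 0.0, 276.0016925298176], [0.0, 307.1975983490692, 208.74741687047182], [0.0, 0.0, 1.0]] [[0.357, -0.902, -0.244, 0.161], [0.934, 0.345, 0.094, 0.634], [-0.001, -0.261, 0.965, 0.384], [0.0, 0.0, 0.0, 1.0]]
['pixels', 'intrinsics', 'eye', 'orientation']
{'t': 0.2, 'q': array([-1.27078647,  0.628961  ,  0.03851032,  1.5179639 , -0.02699929,
        0.99628193, -0.0200077 ]), 'joint_velocities': array([-0.00013021, -0.00270215, -0.00073057, -0.00262958, -0.00195694,
       -0.00041535, -0.00148307]), 'tau': array([-2.08015194e-04, -5.49565923e+01,  1.14239115e+00, -1.86634612e+01,
       -5.23323356e-02,  2.15068931e-02,  1.26393506e-04]), 'tcp_pos': array([0.23237796, 0.60665653, 0.22393419]), 'tool_rot': array([ 1.81913062e-01,  9.83314466e-01, -5.40518003e-04, -8.66639369e-05]), 'wrist_force': array([-0.25317434, -0.76996245, -0.6636923 ]), 'ft_torque': array([0.01011924, 0.00086753, 0.03413396]), 'finger_gap': 0.0941110073798138}
<Robot object at 0x7fe6e095fe00> 0.019
```

View pics/scene.png

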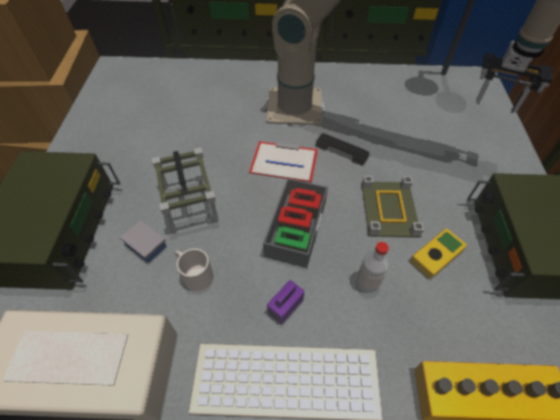

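View pics/side.png

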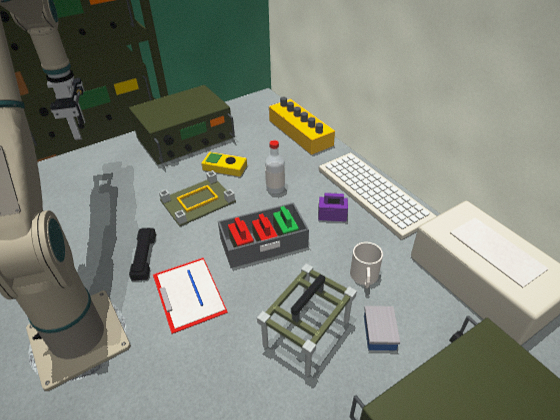

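The scene view shows the bin at about (297,220) with the green pack at its near end (292,238), the bottom frame at (391,207), the top frame at (185,190), the bottle at (373,270) and the mug at (195,268). The side view agrees: green lug at (287,218), tray at (197,198), handle at (308,295).

Run:
```python
from h import *
def seg(n,roi,lo,hi):
    d=np.load(f'pics/{n}.npz'); p,K,T=d['p'],d['K'],d['T']
    hsv=cv2.cvtColor(p,cv2.COLOR_RGB2HSV); m=cv2.inRange(hsv,lo,hi); k=np.zeros_like(m); x0,y0,x1,y1=roi; k[y0:y1,x0:x1]=m[y0:y1,x0:x1]
    v,u=np.nonzero(k); return np.c_[u,v].astype(float),K,T
def rect(n,uv,K,T,z,l):
    w=px2w(K,T,uv,z)[:,:2]; c,s,a=cv2.minAreaRect((w*1000).astype(np.float32)); print(n,l,len(uv),'rect mm',np.round(c,1),np.round(s,1),round(a,1))
for n,r in [('scene',(360,175,425,240)),('side',(155,170,240,225))]:
    rect(n,*seg(n,r,(18,130,90),(35,255,255)),0.018,'tray')
for n,r in [('scene',(265,215,320,260)),('side',(265,200,310,240))]:
    rect(n,*seg(n,r,(45,110,60),(85,255,255)),0.097,'greenlug')
for n,r in [('scene',(265,180,330,232)),('side',(225,205,280,250))]:
    uv,K,T=seg(n,r,(0,150,100),(8,255,255))
    m=np.zeros((420,560),np.uint8); m[uv[:,1].astype(int),uv[:,0].astype(int)]=1
    _,lab,st,ce=cv2.connectedComponentsWithStats(m)
    for i in range(1,len(st)):
        if st[i,4]>40: v,u=np.nonzero(lab==i); rect(n,np.c_[u,v].astype(float),K,T,.097,'red')
a=np.load('pics/scene.npz')['p'][135:275,135:435]; b=np.load('pics/side.npz')['p'][165:385,150:370]
A=cv2.resize(a,None,fx=2.66,fy=2.66,interpolation=cv2.INTER_CUBIC); save('cA',A)
save('cB',cv2.resize(b,None,fx=2.7,fy=2.7,interpolation=cv2.INTER_CUBIC))
```

```text
scene tray 398 rect mm [478.4 302.6] [122.5  81.7] 1.4
side tray 468 rect mm [526.9 323.3] [262.9 125.3] 29.3
scene greenlug 476 rect mm [651.1   4.8] [86.6 53.8] 76.9
side greenlug 387 rect mm [612.8 -21.6] [108.4  49.7] 77.3
scene red 376 rect mm [518.9  37.5] [85.8 58.9] 79.4
scene red 424 rect mm [582.4  11.3] [86.4 57. ] 77.9
side red 348 rect mm [545.8 -11.3] [102.9  48. ] 78.6
side red 393 rect mm [481.4  11.1] [106.6  48. ] 78.8
```

View pics/cA.png

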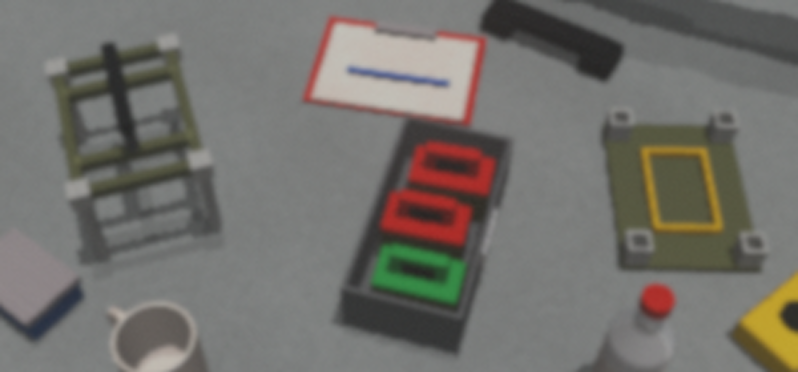

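View pics/cB.png

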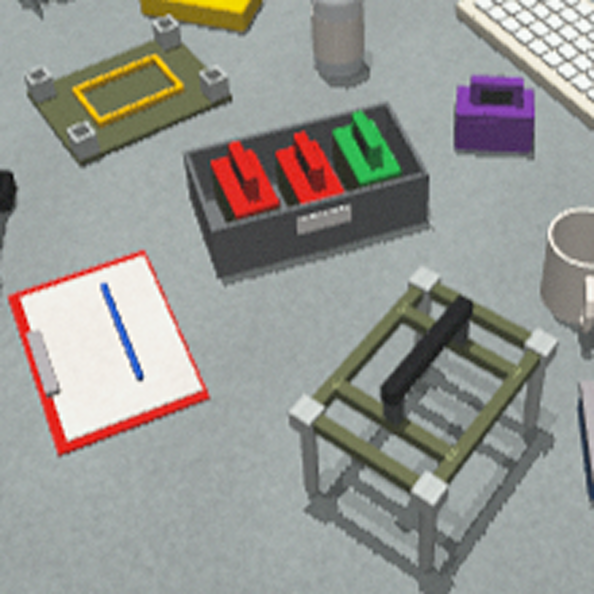

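```bash
cat > fit.py <<'E'
from h import *
from scipy.optimize import least_squares
from itertools import product
def fitpose(views,model,z,x0=None,tol=None):
    # views: list of (K,T,uv) with uv in model order; fits x,y,yaw
    def pts(p): c,s=np.cos(p[2]),np.sin(p[2]); m=np.array(model); return np.c_[p[0]+c*m[:,0]-s*m[:,1],p[1]+s*m[:,0]+c*m[:,1],np.full(len(m),z)]
    f=lambda p: np.concatenate([(w2px(K,T,pts(p))-uv).ravel() for K,T,uv in views])
    if x0 is None:
        g=np.vstack([px2w(K,T,uv,z) for K,T,uv in views]).mean(0); x0=[g[0],g[1],0]
    best=min((least_squares(f,[x0[0],x0[1],x0[2]+a]) for a in (-1,0,1)),key=lambda r:r.cost); return best.x,np.abs(best.fun).max()
E
python3 - <<'E'
from fit import *
d={n:np.load(f'pics/{n}.npz') for n in('scene','side')}
A=lambda l:(d['scene']['K'],d['scene']['T'],135+(np.array(l)+.5)/2.66-.5)
B=lambda l:(d['side']['K'],d['side']['T'],np.array([150,165])+(np.array(l)+.5)/2.7-.5)
q=lambda a,b:[(-a,-b),(-a,b),(a,-b),(a,b)]
def go(n,m,z,a,b):
    for l,v in(('A',[A(a)]),('B',[B(b)]),('AB',[A(a),B(b)])):
        p,r=fitpose(v,m,z); print(n,l,(p[:2]*1000).round(1),np.degrees(p[2]).round(1),'res px',round(r,2))
go('bottom',q(.088,.062),.038,[(621,120),(724,121),(639,242),(754,243)],[(81,131),(39,78),(214,77),(165,29)])
go('top',q(.088,.062),.129,[(56,67),(168,42),(77,188),(200,159)],[(430,490),(307,412),(541,343),(424,280)])
go('top2',q(.088,.062),.129,[(56,67),(168,42),(77,188),(200,159)],[(307,412),(424,280),(430,490),(541,343)])
go('bin',q(.12,.063),.075,[(405,122),(511,139),(345,290),(468,318)],[(208,225),(185,153),(429,177),(388,104)])
E
```

```text
bottom A [479.5 302.1] 1.4 res px 0.52
bottom B [474.7 293.8] 0.9 res px 1.23
bottom AB [477.8 300.3] 1.3 res px 2.54
top A [ 482.7 -311.9] 20.1 res px 0.29
top B [ 481.3 -317.2] 20.4 res px 0.2
top AB [ 481.7 -314.9] 20.4 res px 1.08
top2 A [ 482.7 -311.9] 20.1 res px 0.29
top2 B [ 478.2 -314.9] -73.1 res px 15.81
top2 AB [ 478.4 -311.6] -34.8 res px 38.14
bin A [561.6  18.6] -12.4 res px 2.33
bin B [558.3  12.4] -15.6 res px 1.81
bin AB [560.5  16.8] -13.6 res px 2.78
```

drive_tool(
  targets=[
    {"travel": [-20,-14,-40],"roll": 0.08,"grip": 0},
    {"travel": [-50,-36,-76],"roll": 0.2,"grip": 0},
    {"travel": [-80,-58,-76],"roll": 0.32,"grip": 0},
    {"travel": [-587,-425,-76],"roll": 1.43,"grip": 0},
    {"travel": [-587,-425,-76],"roll": 1.43,"grip": 0},
    {"travel": [-587,-425,-76],"roll": 1.43,"grip": 0},
    {"travel": [-587,-425,-76],"roll": 1.43,"grip": 0},
    {"travel": [-587,-425,-76],"roll": 1.43,"grip": 0},
    {"travel": [-587,-425,-76],"roll": 1.43,"grip": 0},
    {"travel": [-587,-425,-76],"roll": 1.43,"grip": 0},
    {"travel": [-587,-425,-76],"roll": 1.43,"grip": 0},
    {"travel": [-587,-425,-76],"roll": 1.43,"grip": 0},
    {"travel": [-587,-425,-76],"roll": 1.43,"grip": 0},
    {"travel": [-587,-425,-76],"roll": 1.43,"grip": 0},
    {"travel": [-587,-425,-76],"roll": 1.43,"grip": 0},
    {"travel": [-587,-425,-76],"roll": 1.43,"grip": 0},
    {"travel": [-587,-425,-76],"roll": 1.43,"grip": 0},
    {"travel": [-587,-425,-76],"roll": 1.43,"grip": 0},
    {"travel": [-587,-425,-76],"roll": 1.43,"grip": 0},
    {"travel": [-587,-425,-76],"roll": 1.43,"grip": 0.5},
  ],
)

```text
t: 1.87
tcp_pos: [0.6293, -0.0043, 0.3]
tool_rot: [0.784, 0.621, -0.001, 0.001]
wrist_force: [-0.9, 0.2, 0.3]
finger_gap: 0.0905
```

Run:
```python
from h import *
p,K,T=grab('wrist'); np.savez('pics/w1',p=p,K=K,T=T); s=state(); print(s['t'],s['tcp_pos'],s['tool_rot'],s['wrist_force'],s['q'].round(2)); print(T.round(3).tolist())
save('w1',cv2.resize(p,(784,588),interpolation=cv2.INTER_CUBIC))
```

```text
1.9167 [ 0.62844097 -0.00085841  0.29985112] [ 7.82822590e-01  6.22244685e-01 -4.35423285e-04 -3.94456185e-04] [-0.42464406  0.39500419 -0.85396913] [-0.33  0.57  0.48  1.49 -0.28  1.15 -0.02]
[[0.973, 0.221, 0.06, 0.646], [-0.229, 0.939, 0.256, 0.071], [0.0, -0.263, 0.965, 0.46], [0.0, 0.0, 0.0, 1.0]]
```

View pics/w1.png

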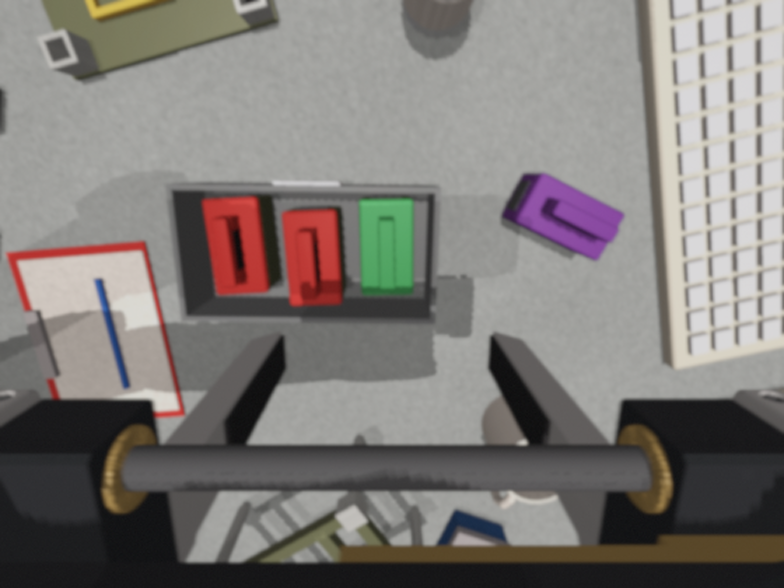

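Wrist view (1.4x): the green pack's top has corners (361,199), (413,199), (413,293), (361,293), with the lug top from (378,217) to (396,292). The red packs are at (237,245) and (313,257).

Run:
```python
from fit import *
d=np.load('pics/w1.npz'); V=lambda l:[(d['K'],d['T'],(np.array(l)+.5)/1.4-.5)]
q=lambda a,b:[(-a,-b),(-a,b),(a,-b),(a,b)]
x0=[.628,0,np.radians(77)]
for n,m,z,l in [('body',q(.045,.025),.065,[(413,293),(361,293),(413,199),(361,199)]),
 ('lug',q(.03,.007),.097,[(396,292),(380,292),(397,217),(378,217)]),
 ('redmid',q(.045,.025),.065,[(342,304),(289,306),(338,208),(284,211)])]:
    p,r=fitpose(V(l),m,z,x0); print(n,(p[:2]*1000).round(1),np.degrees(p[2]).round(1),r.round(2), 'z free',px2w(*V(l)[0],z).round(4)[:,:2].tolist())
s=state();print(s['tcp_pos'],np.degrees(2*np.arctan2(s['tool_rot'][1],s['tool_rot'][0]))-90)
```

```text
body [631.8   7.5] 76.8 1.31 z free [[0.6459, -0.0407], [0.5977, -0.0293], [0.6646, 0.0449], [0.6191, 0.0556]]
lug [632.1   6.1] 77.2 2.15 z free [[0.6316, -0.0274], [0.618, -0.0242], [0.647, 0.0357], [0.6315, 0.0393]]
redmid [562.6  13.1] 77.5 0.92 z free [[0.5773, -0.0358], [0.5272, -0.026], [0.5969, 0.0527], [0.5486, 0.0613]]
[ 0.62844097 -0.00085841  0.29985112] -13.039505948268001
```

drive_tool(
  targets=[
    {"travel": [8,2,20],"roll": 0,"grip": 0.5},
    {"travel": [8,2,50],"roll": 0,"grip": 0.5},
    {"travel": [8,2,80],"roll": 0,"grip": 0.5},
    {"travel": [8,2,110],"roll": 0,"grip": 0.5},
    {"travel": [8,2,140],"roll": 0,"grip": 0.5},
    {"travel": [8,2,165],"roll": 0,"grip": 0.5},
    {"travel": [8,2,180],"roll": 0,"grip": 0.5},
    {"travel": [8,2,192],"roll": 0,"grip": 0.5},
    {"travel": [8,2,202],"roll": 0,"grip": 0.5},
    {"travel": [8,2,208],"roll": 0,"grip": 0.5},
    {"travel": [8,2,212],"roll": 0,"grip": 0.5},
    {"travel": [8,2,212],"roll": 0,"grip": 0.5},
    {"travel": [8,2,212],"roll": 0,"grip": 0.7},
    {"travel": [8,2,212],"roll": 0,"grip": 0.85},
    {"travel": [8,2,212],"roll": 0,"grip": 1},
    {"travel": [8,2,212],"roll": 0,"grip": 1},
    {"travel": [8,2,212],"roll": 0,"grip": 1},
    {"travel": [8,2,212],"roll": 0,"grip": 1},
    {"travel": [8,2,212],"roll": 0,"grip": 1},
    {"travel": [8,2,212],"roll": 0,"grip": 1},
  ],
)

```text
t: 3.58
tcp_pos: [0.6325, 0.0075, 0.0887]
tool_rot: [0.782, 0.623, 0.0, 0.0]
wrist_force: [-0.6, -0.4, 2.7]
finger_gap: 0.014
```

drive_tool(
  targets=[
    {"travel": [0,0,-4],"roll": 0,"grip": 1},
    {"travel": [0,0,-10],"roll": 0,"grip": 1},
    {"travel": [0,0,-20],"roll": 0,"grip": 1},
    {"travel": [0,0,-35],"roll": 0,"grip": 1},
    {"travel": [0,0,-55],"roll": 0,"grip": 1},
    {"travel": [0,0,-75],"roll": 0,"grip": 1},
    {"travel": [0,0,-95],"roll": 0,"grip": 1},
    {"travel": [0,0,-115],"roll": 0,"grip": 1},
    {"travel": [0,0,-135],"roll": 0,"grip": 1},
    {"travel": [0,0,-155],"roll": 0,"grip": 1},
    {"travel": [0,0,-175],"roll": 0,"grip": 1},
    {"travel": [0,0,-192],"roll": 0,"grip": 1},
    {"travel": [0,0,-204],"roll": 0,"grip": 1},
    {"travel": [0,0,-210],"roll": 0,"grip": 1},
    {"travel": [0,0,-212],"roll": 0,"grip": 1},
    {"travel": [0,0,-212],"roll": 0,"grip": 1},
  ],
)

```text
t: 4.92
tcp_pos: [0.632, 0.0075, 0.3005]
tool_rot: [0.782, 0.623, -0.0, -0.0]
wrist_force: [0.8, 0.5, -6.2]
finger_gap: 0.0139
```

drive_tool(
  targets=[
    {"travel": [3,-3,0],"roll": 0.02,"grip": 1},
    {"travel": [10,-9,0],"roll": 0.06,"grip": 1},
    {"travel": [22,-19,0],"roll": 0.13,"grip": 1},
    {"travel": [38,-33,0],"roll": 0.21,"grip": 1},
    {"travel": [56,-48,0],"roll": 0.3,"grip": 1},
    {"travel": [75,-64,0],"roll": 0.4,"grip": 1},
    {"travel": [94,-80,0],"roll": 0.5,"grip": 1},
    {"travel": [113,-97,0],"roll": 0.6,"grip": 1},
    {"travel": [132,-113,0],"roll": 0.7,"grip": 1},
    {"travel": [151,-129,0],"roll": 0.8,"grip": 1},
    {"travel": [170,-146,0],"roll": 0.9,"grip": 1},
    {"travel": [189,-162,0],"roll": 1.0,"grip": 1},
    {"travel": [207,-177,0],"roll": 1.1,"grip": 1},
    {"travel": [223,-191,0],"roll": 1.18,"grip": 1},
    {"travel": [236,-202,0],"roll": 1.25,"grip": 1},
    {"travel": [245,-210,0],"roll": 1.3,"grip": 1},
    {"travel": [250,-214,0],"roll": 1.32,"grip": 1},
    {"travel": [252,-216,0],"roll": 1.323,"grip": 1},
    {"travel": [252,-216,0],"roll": 1.323,"grip": 1},
    {"travel": [252,-216,0],"roll": 1.323,"grip": 1},
  ],
)

```text
t: 6.58
tcp_pos: [0.4778, 0.3009, 0.3001]
tool_rot: [1.0, 0.011, -0.0, 0.0]
wrist_force: [0.3, -1.2, -6.0]
finger_gap: 0.0137
```

Run:
```python
from h import *
s=state(); p,K,T=grab('wrist'); np.savez('pics/w2',p=p,K=K,T=T); print(s['t'],s['tcp_pos'],np.degrees(2*np.arctan2(s['tool_rot'][1],s['tool_rot'][0]))-90,s['wrist_force'],s['finger_gap'])
save('w2',cv2.resize(p,(784,588),interpolation=cv2.INTER_CUBIC))
```

```text
6.5833 [0.477838   0.30087014 0.30009112] -88.69319797104366 [ 0.3346486  -1.17986966 -6.00422785] 0.013741161830070776
```

View pics/w2.png

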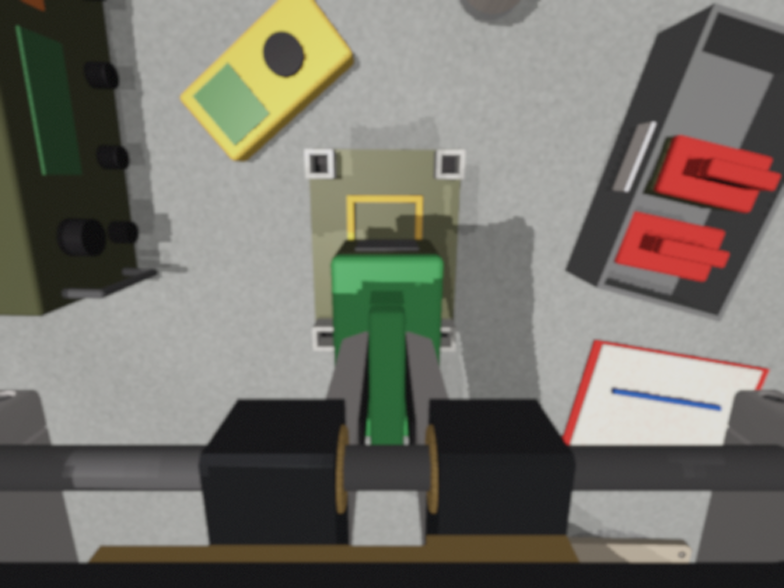

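Wrist view (1.4x): the pack is held straight. The far sockets are at (320,163) and (450,164), the near ones partly hidden at about (327,338) and (442,338), and the tray's far edge runs (347,196)–(423,196).

Run:
```python
from fit import *
d=np.load('pics/w2.npz'); V=lambda l:[(d['K'],d['T'],(np.array(l)+.5)/1.4-.5)]
x0=[.478,.301,.02]
m=[(.088,.062),(.088,-.062),(-.088,.062),(-.088,-.062)]
l=[(320,163),(450,164),(327,338),(442,338)]
for k in (2,4):
    p,r=fitpose(V(l[:k]),m[:k],.038,x0); print(k,(p[:2]*1000).round(1),np.degrees(p[2]).round(1),r.round(2))
w=px2w(*V([(347,196),(423,196)])[0],.018); print('tray far outer corners',w.round(4)[:,:2].tolist())
# held pack front top edge (y centre), z=tcp-.019
w=px2w(*V([(333,262),(443,262)])[0],.300-.0235);print('pack front corners',w.round(4)[:,:2].tolist())
```

```text
2 [476.2 303.5] 0.9 0.63
4 [476.6 303.3] 1.1 1.2
tray far outer corners [[0.5326, 0.3425], [0.5344, 0.2662]]
pack front corners [[0.5165, 0.3257], [0.5176, 0.2779]]
```

drive_tool(
  targets=[
    {"travel": [1,-2,8],"roll": 0,"grip": 1},
    {"travel": [1,-2,22],"roll": 0,"grip": 1},
    {"travel": [1,-2,40],"roll": 0,"grip": 1},
    {"travel": [1,-2,60],"roll": 0,"grip": 1},
    {"travel": [1,-2,80],"roll": 0,"grip": 1},
    {"travel": [1,-2,100],"roll": 0,"grip": 1},
    {"travel": [1,-2,120],"roll": 0,"grip": 1},
    {"travel": [1,-2,140],"roll": 0,"grip": 1},
    {"travel": [1,-2,156],"roll": 0,"grip": 1},
    {"travel": [1,-2,168],"roll": 0,"grip": 1},
    {"travel": [1,-2,178],"roll": 0,"grip": 1},
    {"travel": [1,-2,185],"roll": 0,"grip": 1},
    {"travel": [1,-2,190],"roll": 0,"grip": 1},
    {"travel": [1,-2,195],"roll": 0,"grip": 1},
    {"travel": [1,-2,199],"roll": 0,"grip": 1},
    {"travel": [1,-2,202],"roll": 0,"grip": 1},
    {"travel": [1,-2,204],"roll": 0,"grip": 1},
    {"travel": [1,-2,205],"roll": 0,"grip": 1},
    {"travel": [1,-2,206],"roll": 0,"grip": 1},
    {"travel": [1,-2,206],"roll": 0,"grip": 1},
  ],
)

```text
t: 8.3
tcp_pos: [0.479, 0.3035, 0.0945]
tool_rot: [1.0, 0.011, 0.0, -0.0]
wrist_force: [-0.7, -0.2, -6.2]
finger_gap: 0.0137
```

drive_tool(
  targets=[
    {"travel": [0,0,1],"roll": 0,"grip": 1},
    {"travel": [0,0,2],"roll": 0,"grip": 1},
    {"travel": [0,0,2.5],"roll": 0,"grip": 1},
    {"travel": [0,0,2.5],"roll": 0,"grip": 1},
  ],
)

```text
t: 8.63
tcp_pos: [0.4789, 0.3034, 0.0919]
tool_rot: [1.0, 0.011, -0.0, 0.0]
wrist_force: [0.3, -1.1, -6.3]
finger_gap: 0.0137
```

drive_tool(
  targets=[
    {"travel": [0,0,0.5],"roll": 0,"grip": 1},
    {"travel": [0,0,1],"roll": 0,"grip": 1},
    {"travel": [0,0,1],"roll": 0,"grip": 1},
    {"travel": [0,0,1],"roll": 0,"grip": 1},
  ],
)

```text
t: 8.97
tcp_pos: [0.479, 0.3034, 0.0917]
tool_rot: [1.0, 0.011, -0.0, -0.0]
wrist_force: [-3.1, -0.4, 6.2]
finger_gap: 0.0136
```

drive_tool(
  targets=[
    {"travel": [0,0,0.5],"roll": 0,"grip": 1},
    {"travel": [0,0,1],"roll": 0,"grip": 1},
    {"travel": [0,0,1],"roll": 0,"grip": 1},
    {"travel": [0,0,1],"roll": 0,"grip": 1},
  ],
)

```text
t: 9.3
tcp_pos: [0.479, 0.3034, 0.0917]
tool_rot: [1.0, 0.011, -0.0, -0.001]
wrist_force: [-4.9, -1.6, 13.8]
finger_gap: 0.0137
```

drive_tool(
  targets=[
    {"travel": [0,0,-1],"roll": 0,"grip": 0.9},
    {"travel": [0,0,-1],"roll": 0,"grip": 0.75},
    {"travel": [0,0,-1],"roll": 0,"grip": 0.6},
    {"travel": [0,0,-1],"roll": 0,"grip": 0.6},
    {"travel": [0,0,-1],"roll": 0,"grip": 0.6},
    {"travel": [0,0,-2],"roll": 0,"grip": 0.6},
    {"travel": [0,0,-6],"roll": 0,"grip": 0.6},
    {"travel": [0,0,-15],"roll": 0,"grip": 0.6},
    {"travel": [0,0,-30],"roll": 0,"grip": 0.6},
    {"travel": [0,0,-55],"roll": 0,"grip": 0.6},
    {"travel": [0,0,-85],"roll": 0,"grip": 0.6},
    {"travel": [0,0,-115],"roll": 0,"grip": 0.6},
    {"travel": [0,0,-145],"roll": 0,"grip": 0.6},
    {"travel": [0,0,-175],"roll": 0,"grip": 0.6},
    {"travel": [0,0,-200],"roll": 0,"grip": 0.6},
    {"travel": [-40,0,-215],"roll": 0,"grip": 0.4},
    {"travel": [-70,0,-220],"roll": 0,"grip": 0.2},
    {"travel": [-90,0,-220],"roll": 0,"grip": 0},
    {"travel": [-90,0,-220],"roll": 0,"grip": 0},
    {"travel": [-90,0,-220],"roll": 0,"grip": 0},
  ],
)

```text
t: 10.97
tcp_pos: [0.3884, 0.3017, 0.3108]
tool_rot: [1.0, 0.012, 0.0, -0.001]
wrist_force: [0.6, 0.5, 0.1]
finger_gap: 0.0675
```

Run:
```python
from h import *
s=state(); p,K,T=grab('wrist'); np.savez('pics/w3',p=p,K=K,T=T); print(s['t'],s['tcp_pos'],np.degrees(2*np.arctan2(s['tool_rot'][1],s['tool_rot'][0]))-90,s['wrist_force'],s['finger_gap'])
save('w3',cv2.resize(p,(784,588),interpolation=cv2.INTER_CUBIC))
```

```text
10.9667 [0.38842284 0.30172949 0.31083369] -88.61092862976635 [0.56156724 0.52149112 0.12525767] 0.06745509755199994
```

View pics/w3.png

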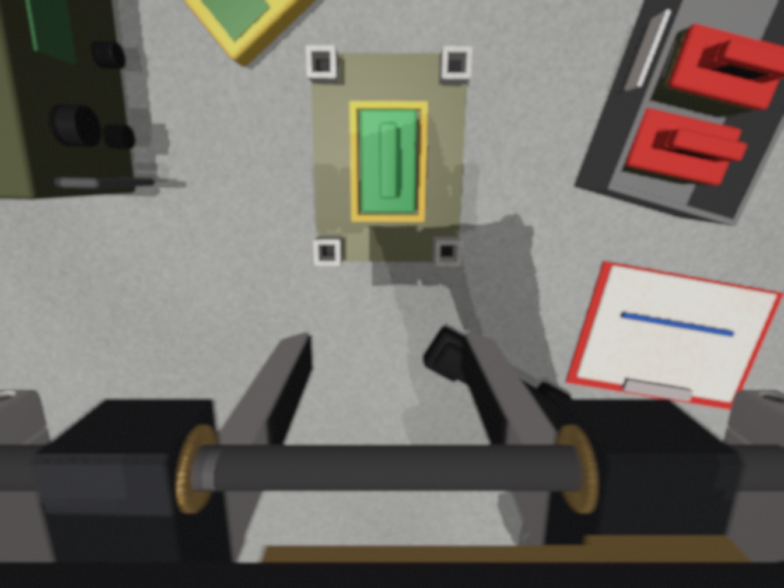

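The pack stands in the tray, centred inside the yellow edge. Sockets are at (321,62), (456,63), (327,251), (446,251) (1.4x). Next is the top frame.

drive_tool(
  targets=[
    {"travel": [10,20,-10],"roll": 0,"grip": 0},
    {"travel": [20,50,-20],"roll": 0,"grip": 0},
    {"travel": [30,85,-30],"roll": 0,"grip": 0},
    {"travel": [40,120,-40],"roll": 0,"grip": 0},
    {"travel": [50,155,-40],"roll": 0,"grip": 0},
    {"travel": [60,190,-40],"roll": 0,"grip": 0},
    {"travel": [60,228,-40],"roll": 0,"grip": 0},
    {"travel": [60,266,-40],"roll": -0.05,"grip": 0},
    {"travel": [60,304,-40],"roll": -0.1,"grip": 0},
    {"travel": [60,342,-40],"roll": -0.15,"grip": 0},
    {"travel": [60,380,-40],"roll": -0.2,"grip": 0},
    {"travel": [60,418,-40],"roll": -0.25,"grip": 0},
    {"travel": [50,456,-40],"roll": -0.3,"grip": 0},
    {"travel": [40,494,-40],"roll": -0.33,"grip": 0},
    {"travel": [28,532,-40],"roll": -0.33,"grip": 0},
    {"travel": [16,570,-40],"roll": -0.33,"grip": 0},
    {"travel": [4,608,-40],"roll": -0.33,"grip": 0},
    {"travel": [-8,645,-40],"roll": -0.33,"grip": 0},
    {"travel": [-8,645,-40],"roll": -0.33,"grip": 0},
    {"travel": [-8,645,-40],"roll": -0.33,"grip": 0},
  ],
)

```text
t: 12.68
tcp_pos: [0.3936, -0.3478, 0.35]
tool_rot: [0.985, 0.171, -0.001, 0.001]
wrist_force: [0.7, 0.6, -0.4]
finger_gap: 0.0939
```

Run:
```python
from fit import *
d=np.load('pics/w3.npz'); V=lambda l:[(d['K'],d['T'],(np.array(l)+.5)/1.4-.5)]
q=lambda a,b:[(a,b),(a,-b),(-a,b),(-a,-b)]
p,r=fitpose(V([(321,62),(456,63),(327,251),(446,251)]),q(.088,.062),.038,[.478,.301,.02]); print('bottom',(p[:2]*1000).round(1),np.degrees(p[2]).round(2),r.round(2))
p,r=fitpose(V([(357,108),(419,108),(357,215),(417,215)]),q(.045,.025),.068,[.478,.301,.02]); print('pack',(p[:2]*1000).round(1),np.degrees(p[2]).round(2),r.round(2))
s=state(); p,K,T=grab('wrist'); np.savez('pics/w4',p=p,K=K,T=T); print(s['t'],s['tcp_pos'],np.degrees(2*np.arctan2(s['tool_rot'][1],s['tool_rot'][0]))-90,s['wrist_force'],s['finger_gap'])
save('w4',cv2.resize(p,(784,588),interpolation=cv2.INTER_CUBIC))
```

```text
bottom [476.6 304.3] 0.93 1.47
pack [475.  304.3] 1.02 2.23
12.6833 [ 0.39358367 -0.347766    0.35004972] -70.25072668083617 [ 0.69026359  0.61892717 -0.42469777] 0.09393918811183367
```

View pics/w4.png

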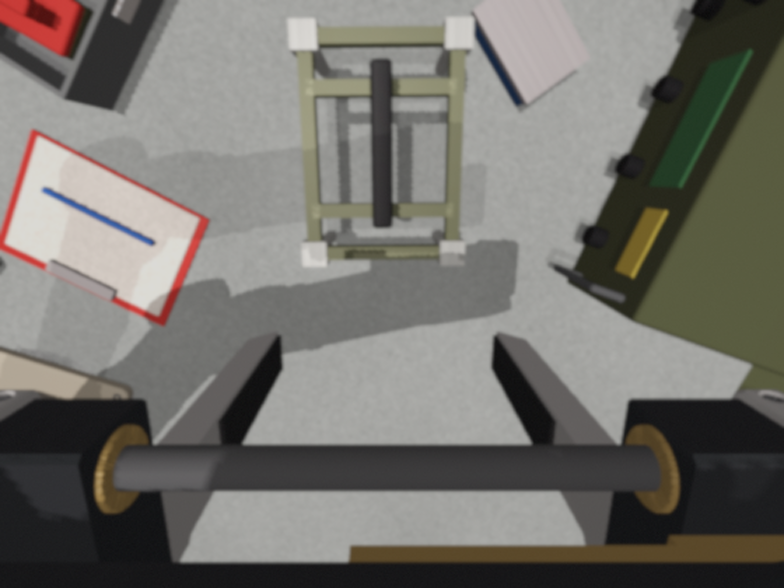

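Wrist view (1.4x): cap centres are at (302,33), (458,32), (315,253), (452,251), and the handle runs from (381,60) to (382,226). The tin is close by, so I'll lift straight up.

Run:
```python
from fit import *
d=np.load('pics/w4.npz'); V=lambda l:[(d['K'],d['T'],(np.array(l)+.5)/1.4-.5)]
q=lambda a,b:[(a,b),(a,-b),(-a,b),(-a,-b)]
p,r=fitpose(V([(302,33),(458,32),(315,253),(452,251)]),q(.088,.062),.129,[.482,-.314,.35]); print('top',(p[:2]*1000).round(1),np.degrees(p[2]).round(2),r.round(2))
w=px2w(*V([(381,60),(382,226)])[0],.175); print(w.mean(0), np.degrees(np.arctan2(*(w[0]-w[1])[[1,0]])), np.linalg.norm(w[0]-w[1]))
s=state(); y=np.arctan2(1,0)*0+2*np.arctan2(s['tool_rot'][1],s['tool_rot'][0])-np.pi/2
ty=np.array([np.cos(y),np.sin(y)]); tx=np.array([-np.sin(y),np.cos(y)]); D=p[:2]-s['tcp_pos'][:2]
print('travel',D@tx*1000,D@ty*1000,'roll deg',np.degrees(y-(p[2]-np.pi/2)))
```

```text
top [ 483.1 -310.7] 20.46 0.76
[ 0.48241232 -0.31121623  0.175     ] 19.950717975043215 0.11624867912073776
travel 94.66503539928303 -2.450576100365049 roll deg -0.4719106847423975
```

drive_tool(
  targets=[
    {"travel": [20,-1,0],"roll": 0,"grip": 0},
    {"travel": [50,-2,10],"roll": -0.01,"grip": 0.1},
    {"travel": [75,-2.5,25],"roll": -0.01,"grip": 0.2},
    {"travel": [90,-2.5,50],"roll": -0.01,"grip": 0.3},
    {"travel": [94.5,-2.5,75],"roll": -0.01,"grip": 0.3},
    {"travel": [94.5,-2.5,100],"roll": -0.01,"grip": 0.3},
    {"travel": [94.5,-2.5,125],"roll": -0.01,"grip": 0.3},
    {"travel": [94.5,-2.5,148],"roll": -0.01,"grip": 0.3},
    {"travel": [94.5,-2.5,165],"roll": -0.01,"grip": 0.3},
    {"travel": [94.5,-2.5,176],"roll": -0.01,"grip": 0.3},
    {"travel": [94.5,-2.5,182],"roll": -0.01,"grip": 0.3},
    {"travel": [94.5,-2.5,184],"roll": -0.01,"grip": 0.4},
    {"travel": [94.5,-2.5,184],"roll": -0.01,"grip": 0.6},
    {"travel": [94.5,-2.5,184],"roll": -0.01,"grip": 0.75},
    {"travel": [94.5,-2.5,184],"roll": -0.01,"grip": 0.9},
    {"travel": [94.5,-2.5,184],"roll": -0.01,"grip": 1},
    {"travel": [94.5,-2.5,184],"roll": -0.01,"grip": 1},
    {"travel": [94.5,-2.5,184],"roll": -0.01,"grip": 1},
    {"travel": [94.5,-2.5,184],"roll": -0.01,"grip": 1},
    {"travel": [94.5,-2.5,184],"roll": -0.01,"grip": 1},
  ],
)

```text
t: 14.4
tcp_pos: [0.4837, -0.3093, 0.1662]
tool_rot: [0.984, 0.18, 0.0, 0.001]
wrist_force: [0.9, -1.7, 0.5]
finger_gap: 0.0157
```

Run:
```python
from h import *
s=state(); p,K,T=grab('wrist'); np.savez('pics/w5',p=p,K=K,T=T); print(s['t'],s['tcp_pos'],np.degrees(2*np.arctan2(s['tool_rot'][1],s['tool_rot'][0]))-90,s['wrist_force'],s['finger_gap'])
save('w5',cv2.resize(p,(784,588),interpolation=cv2.INTER_CUBIC))
```

```text
14.4 [ 0.48365909 -0.30925493  0.16617595] -69.22755481667389 [ 0.93504347 -1.67294218  0.53547293] 0.015701790284556368
```

View pics/w5.png

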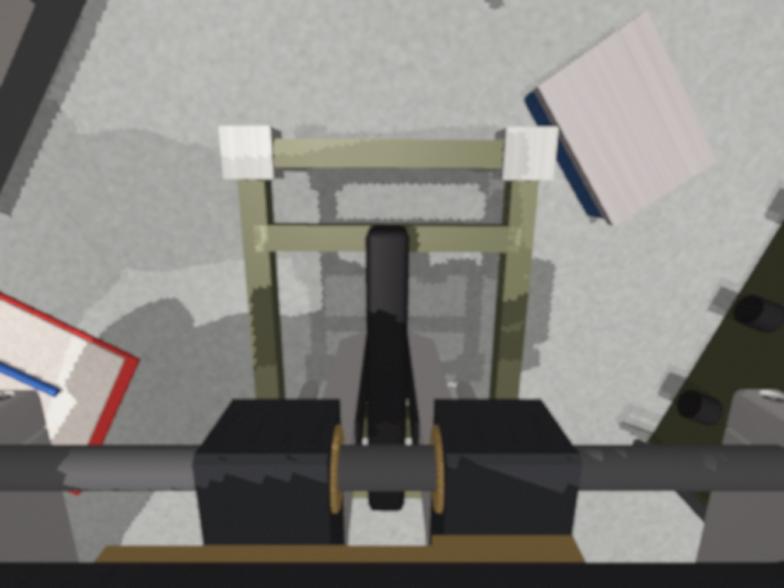

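Gripped at 15.7 mm, the bar's width. The front caps are at (247,152) and (530,152) (1.4x).

Run:
```python
from fit import *
d=np.load('pics/w5.npz'); V=lambda l:[(d['K'],d['T'],(np.array(l)+.5)/1.4-.5)]
p,r=fitpose(V([(247,152),(530,152)]),[(.088,.062),(.088,-.062)],.130,[.483,-.31,.35]); print('top',(p[:2]*1000).round(1),np.degrees(p[2]).round(2),r.round(2))
w=px2w(*V([(247,152),(530,152)])[0],.130);print(np.linalg.norm(w[0]-w[1]))
s=state(); y=2*np.arctan2(s['tool_rot'][1],s['tool_rot'][0])-np.pi/2
ty=np.array([np.cos(y),np.sin(y)]); tx=np.array([-np.sin(y),np.cos(y)]); o=(p[:2]-s['tcp_pos'][:2]); print('offset in tool mm',o@tx*1000,o@ty*1000, 'frame yaw-tool x yaw',np.degrees(p[2]-y)-90)
D=np.load('pics/scene.npz');print('bottle',px2w(D['K'],D['T'],[(371,284)],0))
y2=np.radians(1.1-90); ox,oy=o@tx,o@ty
T2=np.array([.4772,.3033])-(ox*np.array([-np.sin(y2),np.cos(y2)])+oy*np.array([np.cos(y2),np.sin(y2)])); print('tcp target',T2)
e=T2-s['tcp_pos'][:2]; print('travel',e@tx*1000,e@ty*1000,'roll',y-y2)
```

```text
top [ 481.4 -310.1] 20.79 0.77
0.12305917666605352
offset in tool mm -2.4316075626675295 0.06426237203375215 frame yaw-tool x yaw 0.019666922825976485
bottle [[0.73238884 0.22165951 0.        ]]
tcp target [0.47962993 0.30341093]
travel 213.46433856604432 -574.2522246314751 roll 0.34330084512607617
```

drive_tool(
  targets=[
    {"travel": [0,0,-3],"roll": 0,"grip": 1},
    {"travel": [0,0,-8],"roll": 0,"grip": 1},
    {"travel": [0,0,-16],"roll": 0,"grip": 1},
    {"travel": [0,0,-28],"roll": 0,"grip": 1},
    {"travel": [0,0,-44],"roll": 0,"grip": 1},
    {"travel": [0,0,-62],"roll": 0,"grip": 1},
    {"travel": [0,0,-80],"roll": 0,"grip": 1},
    {"travel": [0,0,-98],"roll": 0,"grip": 1},
    {"travel": [0,0,-116],"roll": 0,"grip": 1},
    {"travel": [0,0,-134],"roll": 0,"grip": 1},
    {"travel": [0,0,-152],"roll": 0,"grip": 1},
    {"travel": [0,0,-168],"roll": 0,"grip": 1},
    {"travel": [0,0,-182],"roll": 0,"grip": 1},
    {"travel": [0,0,-192],"roll": 0,"grip": 1},
    {"travel": [0,0,-198],"roll": 0,"grip": 1},
    {"travel": [0,0,-200],"roll": 0,"grip": 1},
    {"travel": [0,0,-200],"roll": 0,"grip": 1},
  ],
)

```text
t: 15.87
tcp_pos: [0.4834, -0.3086, 0.3661]
tool_rot: [0.984, 0.18, 0.0, -0.0]
wrist_force: [0.3, -0.4, -4.8]
finger_gap: 0.0158
```

drive_tool(
  targets=[
    {"travel": [1,-3,0],"roll": 0,"grip": 1},
    {"travel": [3,-9,0],"roll": 0.01,"grip": 1},
    {"travel": [7,-19,0],"roll": 0.02,"grip": 1},
    {"travel": [12,-33,0],"roll": 0.03,"grip": 1},
    {"travel": [19,-51,0],"roll": 0.04,"grip": 1},
    {"travel": [27,-72,0],"roll": 0.05,"grip": 1},
    {"travel": [35,-95,0],"roll": 0.06,"grip": 1},
    {"travel": [44,-118,0],"roll": 0.08,"grip": 1},
    {"travel": [53,-141,0],"roll": 0.1,"grip": 1},
    {"travel": [61,-164,0],"roll": 0.12,"grip": 1},
    {"travel": [70,-187,0],"roll": 0.14,"grip": 1},
    {"travel": [78,-210,0],"roll": 0.16,"grip": 1},
    {"travel": [86,-232,0],"roll": 0.17,"grip": 1},
    {"travel": [93,-251,0],"roll": 0.17,"grip": 1},
    {"travel": [99,-266,0],"roll": 0.17,"grip": 1},
    {"travel": [104,-279,0],"roll": 0.17,"grip": 1},
    {"travel": [107,-288,0],"roll": 0.17,"grip": 1},
    {"travel": [109,-293,0],"roll": 0.17,"grip": 1},
    {"travel": [110,-296,0],"roll": 0.17,"grip": 1},
    {"travel": [110,-296,0],"roll": 0.17,"grip": 1},
  ],
)

```text
t: 17.53
tcp_pos: [0.4811, 0.0073, 0.3658]
tool_rot: [0.995, 0.096, -0.0, 0.0]
wrist_force: [0.5, 0.2, -4.4]
finger_gap: 0.0156
```

drive_tool(
  targets=[
    {"travel": [1,-3,0],"roll": 0,"grip": 1},
    {"travel": [2,-9,0],"roll": 0.01,"grip": 1},
    {"travel": [4,-19,0],"roll": 0.02,"grip": 1},
    {"travel": [6,-33,0],"roll": 0.03,"grip": 1},
    {"travel": [10,-51,0],"roll": 0.04,"grip": 1},
    {"travel": [14,-72,0],"roll": 0.05,"grip": 1},
    {"travel": [18,-95,0],"roll": 0.06,"grip": 1},
    {"travel": [22,-118,0],"roll": 0.08,"grip": 1},
    {"travel": [27,-141,0],"roll": 0.1,"grip": 1},
    {"travel": [31,-164,0],"roll": 0.12,"grip": 1},
    {"travel": [35,-187,0],"roll": 0.14,"grip": 1},
    {"travel": [39,-210,0],"roll": 0.16,"grip": 1},
    {"travel": [43,-232,0],"roll": 0.173,"grip": 1},
    {"travel": [47,-251,0],"roll": 0.173,"grip": 1},
    {"travel": [50,-266,0],"roll": 0.173,"grip": 1},
    {"travel": [52,-277,0],"roll": 0.173,"grip": 1},
    {"travel": [54,-285,0],"roll": 0.173,"grip": 1},
    {"travel": [55,-290,0],"roll": 0.173,"grip": 1},
    {"travel": [55,-291,0],"roll": 0.173,"grip": 1},
    {"travel": [55,-291,0],"roll": 0.173,"grip": 1},
  ],
)

```text
t: 19.2
tcp_pos: [0.4797, 0.3025, 0.366]
tool_rot: [1.0, 0.009, -0.0, 0.0]
wrist_force: [0.1, -0.5, -4.2]
finger_gap: 0.0156
```

drive_tool(
  targets=[
    {"travel": [0,0,4],"roll": 0,"grip": 1},
    {"travel": [0,0,12],"roll": 0,"grip": 1},
    {"travel": [0,0,24],"roll": 0,"grip": 1},
    {"travel": [0,0,40],"roll": 0,"grip": 1},
    {"travel": [0,0,56],"roll": 0,"grip": 1},
    {"travel": [0,0,72],"roll": 0,"grip": 1},
    {"travel": [0,0,88],"roll": 0,"grip": 1},
    {"travel": [0,0,104],"roll": 0,"grip": 1},
    {"travel": [0,0,118],"roll": 0,"grip": 1},
    {"travel": [0,0,130],"roll": 0,"grip": 1},
    {"travel": [0,0,139],"roll": 0,"grip": 1},
    {"travel": [0,0,145],"roll": 0,"grip": 1},
    {"travel": [0,0,148],"roll": 0,"grip": 1},
    {"travel": [0,0,150],"roll": 0,"grip": 1},
    {"travel": [0,0,150],"roll": 0,"grip": 1},
    {"travel": [0,0,150],"roll": 0,"grip": 1},
  ],
)

```text
t: 20.53
tcp_pos: [0.4799, 0.3033, 0.2165]
tool_rot: [1.0, 0.01, 0.0, -0.0]
wrist_force: [0.2, 0.7, -4.5]
finger_gap: 0.016
```

Run:
```python
from h import *
s=state(); print(s['t'],s['tcp_pos'],np.degrees(2*np.arctan2(s['tool_rot'][1],s['tool_rot'][0]))-90,s['wrist_force'],s['finger_gap'])
p,K,T=grab('wrist'); np.savez('pics/w6',p=p,K=K,T=T); 
a,K,T=grab('scene'); np.savez('pics/s6',p=a,K=K,T=T); b,K,T=grab('side'); np.savez('pics/d6',p=b,K=K,T=T)
r=lambda i,w,h:cv2.resize(i,(w,h),interpolation=cv2.INTER_CUBIC)
save('m6',np.vstack([r(p[:310],532,295),np.hstack([r(a[120:250,340:460],266,288),r(b[90:235,145:270],266,288)])]))
```

```text
20.5333 [0.47991667 0.3033499  0.21646967] -88.86376556285519 [ 0.15675472  0.67643221 -4.47498088] 0.015986980937601963
```

View pics/m6.png

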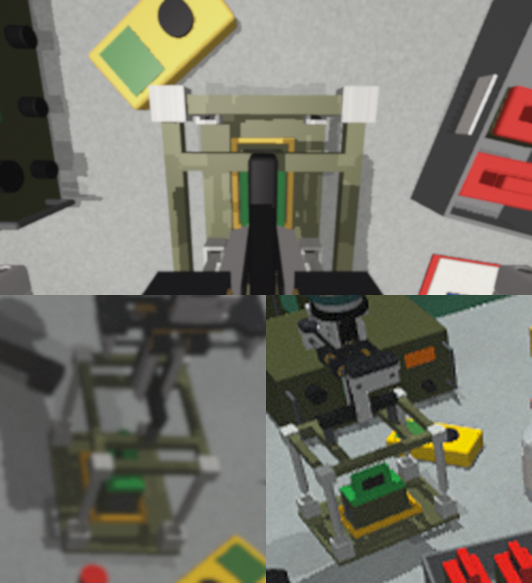

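The frame hovers over the sockets with its feet about 12 mm above the rims. I'll go down in short steps and check the force.

drive_tool(
  targets=[
    {"travel": [0,0,3],"roll": 0,"grip": 1},
    {"travel": [0,0,6],"roll": 0,"grip": 1},
    {"travel": [0,0,9],"roll": 0,"grip": 1},
    {"travel": [0,0,11],"roll": 0,"grip": 1},
    {"travel": [0,0,13],"roll": 0,"grip": 1},
    {"travel": [0,0,15],"roll": 0,"grip": 1},
    {"travel": [0,0,16],"roll": 0,"grip": 1},
    {"travel": [0,0,16],"roll": 0,"grip": 1},
  ],
)

```text
t: 21.35
tcp_pos: [0.4794, 0.3032, 0.1997]
tool_rot: [1.0, 0.01, -0.0, 0.0]
wrist_force: [-0.7, 0.4, -4.8]
finger_gap: 0.0157
```

drive_tool(
  targets=[
    {"travel": [0,0,1],"roll": 0,"grip": 1},
    {"travel": [0,0,2],"roll": 0,"grip": 1},
    {"travel": [0,0,3],"roll": 0,"grip": 1},
    {"travel": [0,0,4],"roll": 0,"grip": 1},
    {"travel": [0,0,5],"roll": 0,"grip": 1},
    {"travel": [0,0,5],"roll": 0,"grip": 1},
  ],
)

```text
t: 21.85
tcp_pos: [0.4794, 0.3032, 0.1948]
tool_rot: [1.0, 0.01, -0.0, 0.0]
wrist_force: [0.2, -0.5, -4.5]
finger_gap: 0.0162
```

Feet are at 28.6 mm, inside the sockets, with no contact force. Continuing down.

drive_tool(
  targets=[
    {"travel": [0,0,1],"roll": 0,"grip": 1},
    {"travel": [0,0,2],"roll": 0,"grip": 1},
    {"travel": [0,0,3],"roll": 0,"grip": 1},
    {"travel": [0,0,4],"roll": 0,"grip": 1},
    {"travel": [0,0,5],"roll": 0,"grip": 1},
    {"travel": [0,0,6],"roll": 0,"grip": 1},
    {"travel": [0,0,7],"roll": 0,"grip": 1},
    {"travel": [0,0,8],"roll": 0,"grip": 1},
    {"travel": [0,0,8],"roll": 0,"grip": 1},
  ],
)

```text
t: 22.6
tcp_pos: [0.4794, 0.3032, 0.1867]
tool_rot: [1.0, 0.01, -0.0, 0.0]
wrist_force: [0.2, -0.2, -4.2]
finger_gap: 0.0157
```

drive_tool(
  targets=[
    {"travel": [0,0,1],"roll": 0,"grip": 1},
    {"travel": [0,0,2],"roll": 0,"grip": 1},
    {"travel": [0,0,3],"roll": 0,"grip": 1},
    {"travel": [0,0,4],"roll": 0,"grip": 1},
    {"travel": [0,0,5],"roll": 0,"grip": 1},
    {"travel": [0,0,6],"roll": 0,"grip": 1},
    {"travel": [0,0,7],"roll": 0,"grip": 1},
    {"travel": [0,0,8],"roll": 0,"grip": 1},
    {"travel": [0,0,8],"roll": 0,"grip": 1},
  ],
)

```text
t: 23.35
tcp_pos: [0.4794, 0.3032, 0.1788]
tool_rot: [1.0, 0.01, -0.0, 0.0]
wrist_force: [0.7, 0.0, -4.8]
finger_gap: 0.0156
```

drive_tool(
  targets=[
    {"travel": [0,0,1],"roll": 0,"grip": 1},
    {"travel": [0,0,2],"roll": 0,"grip": 1},
    {"travel": [0,0,3],"roll": 0,"grip": 1},
    {"travel": [0,0,3.5],"roll": 0,"grip": 1},
    {"travel": [0,0,4],"roll": 0,"grip": 1},
    {"travel": [0,0,4],"roll": 0,"grip": 1},
  ],
)

```text
t: 23.85
tcp_pos: [0.4795, 0.3032, 0.1749]
tool_rot: [1.0, 0.01, -0.0, 0.0]
wrist_force: [-0.3, -0.1, -4.3]
finger_gap: 0.0159
```

drive_tool(
  targets=[
    {"travel": [0,0,0.5],"roll": 0,"grip": 1},
    {"travel": [0,0,1],"roll": 0,"grip": 1},
    {"travel": [0,0,1.2],"roll": 0,"grip": 1},
    {"travel": [0,0,1.2],"roll": 0,"grip": 1},
  ],
)

```text
t: 24.18
tcp_pos: [0.4796, 0.3031, 0.1741]
tool_rot: [1.0, 0.01, 0.0, -0.0]
wrist_force: [-0.8, -1.5, -0.0]
finger_gap: 0.0158
```

Contact came at 0.1741 m; I had predicted 0.1742. Releasing and retreating.

drive_tool(
  targets=[
    {"travel": [0,0,0],"roll": 0,"grip": 0.9},
    {"travel": [0,0,0],"roll": 0,"grip": 0.75},
    {"travel": [0,0,0],"roll": 0,"grip": 0.6},
    {"travel": [0,0,0],"roll": 0,"grip": 0.5},
    {"travel": [0,0,0],"roll": 0,"grip": 0.5},
    {"travel": [0,0,-4],"roll": 0,"grip": 0.5},
    {"travel": [0,0,-12],"roll": 0,"grip": 0.5},
    {"travel": [0,0,-25],"roll": 0,"grip": 0.5},
    {"travel": [0,0,-45],"roll": 0,"grip": 0.5},
    {"travel": [0,0,-70],"roll": 0,"grip": 0.5},
    {"travel": [0,0,-95],"roll": 0,"grip": 0.5},
    {"travel": [0,0,-120],"roll": 0,"grip": 0.5},
    {"travel": [-20,0,-145],"roll": 0,"grip": 0.4},
    {"travel": [-45,0,-165],"roll": 0,"grip": 0.2},
    {"travel": [-70,0,-175],"roll": 0,"grip": 0},
    {"travel": [-90,0,-175],"roll": 0,"grip": 0},
    {"travel": [-90,0,-175],"roll": 0,"grip": 0},
    {"travel": [-90,0,-175],"roll": 0,"grip": 0},
  ],
)

```text
t: 25.68
tcp_pos: [0.3892, 0.3019, 0.3495]
tool_rot: [1.0, 0.011, 0.0, -0.001]
wrist_force: [-0.7, 0.2, -0.0]
finger_gap: 0.0835
```

Run:
```python
from h import *
s=state(); print(s['t'],s['tcp_pos'],s['wrist_force'],s['finger_gap'])
p,K,T=grab('wrist'); np.savez('pics/w7',p=p,K=K,T=T); b,K,T=grab('side')
r=lambda i,w,h:cv2.resize(i,(w,h),interpolation=cv2.INTER_CUBIC)
save('m7',np.hstack([r(p[:300,160:400],400,500),r(b[110:260,145:325],400,333*500//333)]))
```

```text
25.6833 [0.38919503 0.30191649 0.34952614] [-0.68660616  0.21128564 -0.01947742] 0.08349201539132706
```

View pics/m7.png

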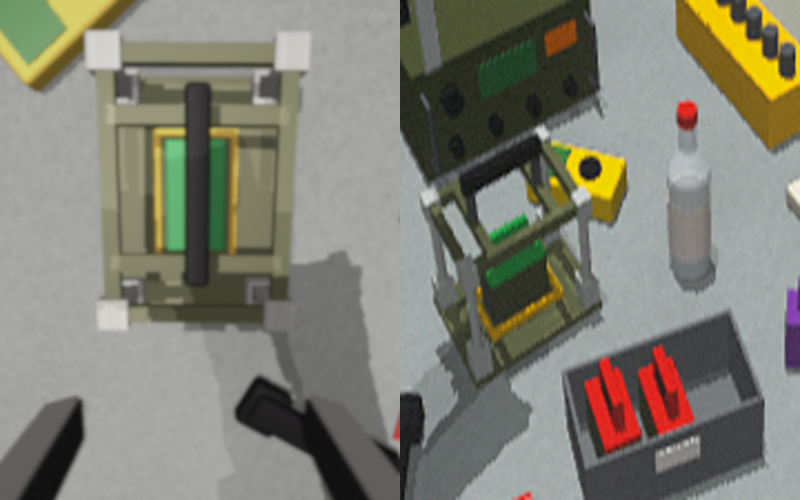

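The frame is stacked: its caps (103,50), (292,50), (112,313), (279,316) stand over the sockets. The pack is in the tray and both spent packs are upright in the bin. Handing in.

```bash
python3 -c "
from station import finish_job; print(finish_job())"
```

```text
the job is handed in; nothing more can be done
None
```

I lifted the charged pack out of the bin, stood it in the tray and stacked the top frame over it. I handed the job in at about 26 s of the 72 s; hand-in gives no verdict.

- **Pack:** it touched the tray floor at the predicted tool height of 91.7 mm. In the wrist picture it stands inside the tray edge, about 1.6 mm off the tray centre and parallel to the frame.
- **Top frame:** the posts went into the sockets with no side force. The feet touched bottom at a tool height of 174.1 mm, against 174.2 mm predicted. The final pictures show it level over the corners, and the gripper is clear with wrist force near zero.
- **Other things:** both spent packs stand upright in the bin. The bottle and meter look undisturbed in the last views. The mug and tin were not in the last picture, but nothing went near the mug and the frame was lifted straight up beside the tin.
- **Disagreement:** the two fixed cameras differed by up to 8 mm on where the bottom frame is, and the wrist camera differed from the better of them by 2–3 mm. I used a value close to the wrist camera's, and the posts' taper covered the rest. I did not measure the stacked frame's centring in numbers, only by eye and by contact height.

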